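# Slide the card carrier under the encoder's spring

## Robot

A 7-joint arm with a two-finger parallel gripper is mounted at the origin on the work surface. World frame = base frame: x ahead of the robot, y to its left, z up, the work surface at z = 0. Lengths are in m, angles in rad, forces in N, time in s.
With the tool pointing down it reaches from about 0.4 to 0.85 m from the base axis. Payload 4.4 kg.
Tool frame: the origin (TCP) lies midway between the tips of the shut fingers; the grasp point (between the pads) lies 19 mm behind it; z points along the fingers, y is the line along which they close (so a half turn about z gives the same grasp; the last joint's range is limited). The gripper opens to 94 mm and grips with 3 to 60 N. Pads are 16 mm wide; open, the fingers measure 119 mm over their backs; the gripper's body (75 mm by 177 mm) begins 78 mm behind the grasp point.
Start: joints at [-1.281, 0.628, 0.038, 1.517, -0.027, 0.996, -0.02], TCP at [0.226, 0.609, 0.205] pointing down, gripper open.
Joint ranges: [-3.06, 3.06], [-0.37, 2.12], [-1.25, 1.32], [0.18, 2.47], [-1.1, 4.24], [0.23, 1.98], [-2.94, 2.94]. Speed limits (rad/s): [2.57, 2.57, 3.14, 3.14, 3.14, 3.14, 3.14].

## Interface

Orientations are given as a unit quaternion [x, y, z, w].
In Python, from plant import robot gives the robot as it stands.
- The arm moves only by the shell command python3 -m crank 'ROWS' [FORCE]. ROWS is JSON, a list of rows, each an object with "grip": the closure in counts, from 0 (fully open) to 255 (shut); "travel": the shift along the world's x, y, z in m, a list of three; "dr": the turn, a rotation vector about the world's x, y, z in rad, a list of three. In form: [{"grip": grip, "travel": [x, y, z], "dr": [wx, wy, wz]}, ...]. A call has 1 to 10 rows; each row shifts and turns the commanded pose from where the row before left it; what a row does not reach is not made up. A row lasts 1/8 s, in which the tool goes at most 62.5 mm and 10.7 degrees, less where a joint would pass 70% of its speed; a pose out of reach is approached as far as the arm can. A call is refused whole if a number of a shift passes 0.0625 or a number of a turn 0.188, either way. A call with a gripper value outside its range is refused whole. The fingers move at their own pace and stop on an object; FORCE is the grip in N (left out, the last holds). Time passes only in rows, so rows that do not move let the fingers close. It gives the time, the measured TCP pose, the force, the opening and the grip force at its end, in the units of the state.
- robot.get_state(): the state, without advancing time (a new reading comes with each control period).
- robot.capture(name): name is "side" or "top"; returns the picture (420x560x3 uint8, red, green, blue); there is no depth.
- robot.camera_info(name): a dict with "fx", "fy", "cx", "cy" (pixels), "eye" and "attitude" of the camera in the world. Camera axes: x right, y up, looking along -z (the intrinsics and any distortion apply to the point x, -y, -z); pixel columns grow to the right and rows downward; lengths in m; the calibration is good to about 2 mm. A picture is of the moment at which its call begins. camera_info takes no time and is no camera call.
- robot.hand_in(): hands the job in; it is judged then, once.
Trained networks look in the newest picture that a camera, given by its name, has taken for a name from the list of things; names that differ only in an ending like _2 or _b are one class to them, and where a whole thing is asked for, a point or a joint stands for the part that bears it (a point fixed in the world has none). Each returns a list of dicts, best first, with "score" (0 to 1); they miss things now and then, are a little off and sometimes report something else, mostly with a low value. They report only what shows in the picture. A call takes as long as a camera call. They do not tell look-alikes from the thing itself.
- robot.recognise(camera, label): "point" ([row, column] in pixels, amid what is visible of it).
- robot.silhouettes(camera, label): "region" (420x560 bool, what is visible of it) and "point" ([row, column] in pixels, amid what is visible of it).
The state is a dict: "t": time; "q": joint angles; "dq": joint speeds; "joint_efforts": joint torques, N m; "tool_pos": TCP position; "ee_rot": TCP orientation; "wrist_force": force on the tool from outside, world axes, zero at the start; "wrist_torque": the same for the moment, N m; "gripper_width": finger opening in m; "gripper_force": force on a finger pad.
Only numpy, scipy, OpenCV 4.12 (cv2) and the standard library are available. Lean on these libraries where they do the work, as an engineer would, in place of code of your own. Each camera call takes 0.05 s, during which the arm holds its last target. There are 200 camera calls.

## Task

Load the card encoder: with your fingertips press the black card carrier down firmly on its ribbed thumb pad so that the sprung plate under it sinks, and while keeping it down slide it forward under the bridge and the leaf spring until it is fully home against the end stop and the lift plate has sprung up behind it. Only press and push it: never pick it up or tip it. Leave everything else on the table where it stands, and take your hand away at the end.

Things in the scene. Friction and masses are not known exactly. Their poses are not given: they have to be found in the camera images.
- dock: Card encoder, fixed grey unit 256 mm long (x=-76 to 180), 124 mm wide. Origin: on the table surface under the loading area; x = the way the carrier slides in, z up. A channel runs along x: flat bed 20 mm above the table, 73 mm wide between rails whose tops are 32 mm above the table. A rigid bridge and a leaf spring cross it; a black head 54 mm high closes it, its face at x=122 mm being the end stop.
- bridge (a point): Middle of the underside of the rigid aluminium bridge across the channel, dock x=72 mm, 32 mm above the table. The bridge spans x=66 to 78 mm; its top is 42 mm, its posts 47 mm above the table. The near side of it is open from above.
- carrier: Loose black card carrier lying on the lift plate in the channel: plate 100 x 70 x 8 mm, 120 g. Origin: centre of its underside; +x is its nose, pointing along dock +x. A crosswise thumb ridge 6 mm high stands on top at x=-16 to -10 mm; behind it is the ribbed thumb pad, a white card before it. At the start its top is 36 mm above the table (4 mm too high for the bridge), origin at dock x=-22 to -2 mm.
- press_pad (a point): Point on the carrier: middle of the thumb pad (34 mm long, 70 mm wide) on its top face, 33 mm behind the carrier's centre, 8 mm above its underside. Pushed forward, a fingertip on the pad ends up against the thumb ridge, 17 mm ahead of this point. Held down, it takes about 10 to 15 N forward to slide.
- home (a point): Point fixed on the dock bed at dock x=72, y=0, 20 mm above the table: here lies the carrier's origin when it is fully home, its nose against the end stop.
- lift_plate (a joint): Sprung steel plate in the bed under the loading area (dock x=-66 to 18 mm, 62 mm wide). 0 = risen, top 8 mm above the bed; 0.008 m = pressed flush with the bed. It yields from 7 N and is fully down at about 13.5 N; pressed over the plate, the carrier sinks level. Once the carrier's tail has passed (carrier origin beyond dock x=68 mm) it springs up behind the tail.
- leaf (a joint): Steel leaf spring behind the bridge, 32 mm wide, hinged at dock x=79 mm, 41 mm above the table, sloping down to its free end near dock x=111 mm. 0 = at rest, end about 25 mm above the table; about 0.1 rad when it rides on the carrier, pressing with about 4 N. It yields by itself as the nose is pushed under it.
- lens_cap: Loose black lens cap, 58 mm across, 8 mm thick, lying flat beside the dock. Bystander.
- usb_stick: Loose grey memory stick, about 53 x 18 x 9 mm, beside the dock. Bystander.
- stapler: Loose black stapler, 130 x 34 mm, 57 mm high, origin under its middle. Bystander.
- mug: Loose white mug, 76 mm across, 90 mm high. Bystander.
- glue: Loose white glue bottle, 38 mm across, 95 mm high. Bystander.
- stamp: Loose hand stamp, 62 x 30 mm, 70 mm high, wooden knob on top. Bystander.
- card_box: Loose clear box of blank cards, 100 x 66 mm, 45 mm high. Bystander.
There are look-alikes about, which are no part of the job. Leave any brown or yellow look-alike of the carrier alone.

How it is judged:
By the outcome, as a careful person would: the job done as asked, in the order asked, and still so for the second after the job is handed in, with the robot touching nothing.
It also fails if it takes over 40 s, if anything falls off the work surface, if the arm or the gripper's body presses on something with over 40 N, if the wrist force passes 120 N, or if a joint passes its speed limit or range.

## Working session

There is one attempt and no reset: what is moved stays moved. The work goes in short steps, Python scripts to look and compute and a shell command to move; the robot and the scene stay as the last step left them, time stands still between calls to the robot, and variables do not carry over. Pictures are saved under pics/ and viewed, at most 10 in all, crops included, and the job is handed in when it is done.

```bash
mkdir -p pics; python3 - <<'E'
from plant import robot
import cv2,numpy as np
for c in("top","side"):
    im=robot.capture(c);cv2.imwrite(f"pics/{c}0.png",im[:,:,::-1])
    print(c,robot.camera_info(c))
    for l in("dock","carrier","bridge","press_pad"):
        print(l,[(np.round(d["point"]),round(d["score"],2)) for d in robot.recognise(c,l)])
s=robot.get_state();print(s)
E
```

```text
top {'fx': 379.4507043314149, 'fy': 379.4507043314149, 'cx': 279.31131724231585, 'cy': 213.2049302194963, 'eye': array([0.45252042, 0.01540239, 1.03710026]), 'attitude': array([-0.02603061,  0.03772739,  0.71200319, -0.7006786 ])}
dock [(array([172., 264.]), 0.96)]
carrier [(array([264., 229.]), 0.96), (array([267., 295.]), 0.83), (array([206., 262.]), 0.73)]
bridge [(array([174., 265.]), 0.77)]
press_pad [(array([208., 268.]), 0.88), (array([268., 295.]), 0.7)]
side {'fx': 442.82910651157033, 'fy': 442.82910651157033, 'cx': 283.28737921037646, 'cy': 207.59469505554088, 'eye': array([ 0.39439545, -0.71335723,  0.9253419 ]), 'attitude': array([ 0.33108612, -0.03587444, -0.08288271,  0.93926858])}
dock [(array([200., 328.]), 0.62)]
carrier [(array([180., 230.]), 0.86), (array([232., 233.]), 0.6), (array([195., 288.]), 0.59), (array([199., 329.]), 0.59)]
bridge [(array([232., 303.]), 0.68), (array([194., 325.]), 0.64)]
press_pad [(array([234., 232.]), 0.76), (array([181., 229.]), 0.69), (array([112., 308.]), 0.34)]
{'t': 0.5, 'q': array([-1.28078309,  0.62845484,  0.03852682,  1.51743098, -0.02699599,
        0.99633279, -0.02001642]), 'dq': array([ 0.00094645, -0.00074191, -0.00060521, -0.00213672,  0.00088032,
        0.00177851,  0.00172287]), 'joint_efforts': array([-1.01263366e-03, -5.49153829e+01,  1.14207756e+00, -1.86780721e+01,
       -5.22610161e-02,  1.67246227e-02,  5.53142513e-05]), 'tool_pos': array([0.2264127 , 0.60926773, 0.20543341]), 'ee_rot': array([ 1.76999955e-01,  9.84210858e-01, -5.16674495e-05, -1.54363977e-05]), 'wrist_force': array([0.44327646, 0.11232606, 0.35692341]), 'wrist_torque': array([2.88440431e-02, 9.31994117e-03, 5.29390973e-05]), 'gripper_force': 0.0, 'gripper_width': 0.09405410216679042}
```

View pics/top0.png

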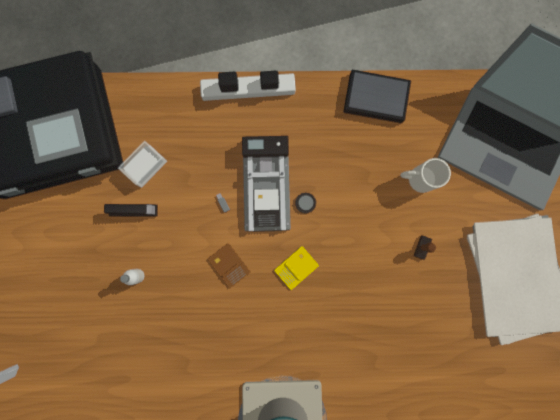

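View pics/side0.png

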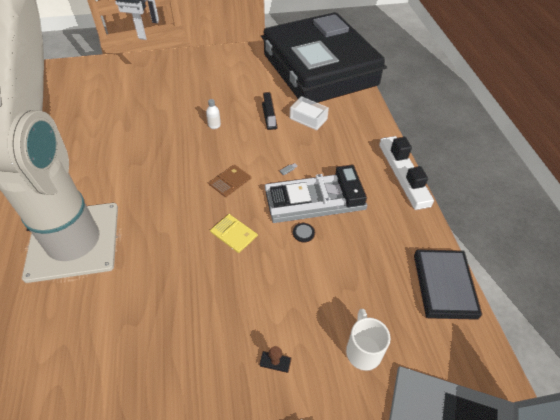

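Top view: three carrier-like things. Brown is at (264,229), yellow at (267,295), and the black one in the dock's channel at about (206,265). The black one fits, because it lies in the dock with the pad behind and the white card in front. I'll confirm it in an enlarged crop.

```bash
cat > h.py <<'E'
from plant import robot
import cv2,numpy as np
from scipy.spatial.transform import Rotation as R
def ray(cam,p):
    i=robot.camera_info(cam); r,c=p
    d=R.from_quat(i["attitude"]).apply([(c-i["cx"])/i["fx"],-(r-i["cy"])/i["fy"],-1.])
    return np.array(i["eye"]),d
def at(cam,p,z):
    e,d=ray(cam,p); return e+d*(z-e[2])/d[2]
def pix(cam,X):
    i=robot.camera_info(cam); v=R.from_quat(i["attitude"]).inv().apply(np.array(X)-i["eye"])
    return np.array([i["cy"]-i["fy"]*v[1]/-v[2], i["cx"]+i["fx"]*v[0]/-v[2]])
E
python3 - <<'E'
from h import *
a=robot.capture("top")[125:245,225:325];b=robot.capture("side")[155:230,250:380]
a=cv2.resize(a[:,:,::-1],(500,600),interpolation=cv2.INTER_CUBIC)
cv2.imwrite("pics/crop1.png",a)
cv2.imwrite("pics/crop2.png",cv2.resize(b[:,:,::-1],(780,450),interpolation=cv2.INTER_CUBIC))
for p in[(136,243),(136,288),(231,247),(231,289)]: print(p,at("top",p,.032))
E
```

```text
(136, 243) [0.7545271  0.09273369 0.032     ]
(136, 288) [ 0.7530637  -0.02907867  0.032     ]
(231, 247) [0.49734945 0.08425739 0.032     ]
(231, 289) [ 0.49556442 -0.02688523  0.032     ]
```

View pics/crop1.png

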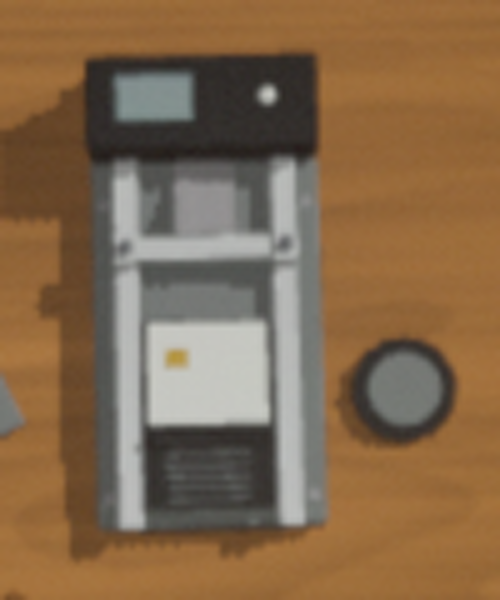

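View pics/crop2.png

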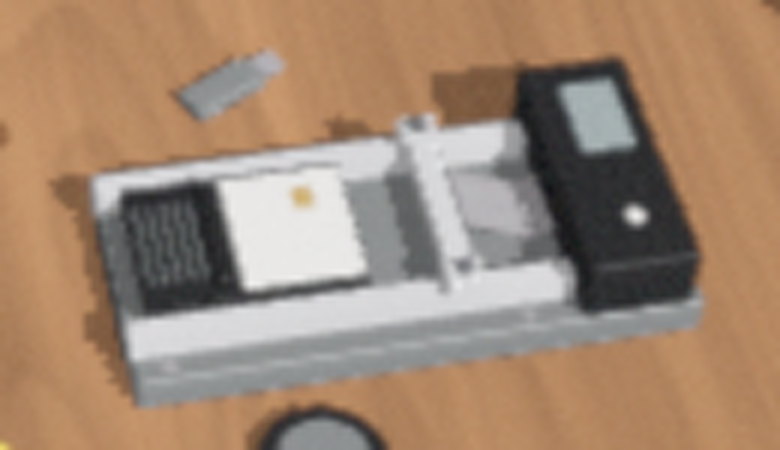

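The crop confirms it. The black carrier lies in the dock: ribbed pad at crop1 (475,210), white card at (370,208), nose towards the bridge at (247,205) and the black head. Next I fit the dock pose.

```bash
python3 - <<'E'
from h import *
from scipy.optimize import least_squares
t=lambda c,r:np.array([125+(r+.5)/5-.5,225+(c+.5)/5-.5]); s=lambda c,r:np.array([155+(r+.5)/6-.5,250+(c+.5)/6-.5])
T=[((125,247),(72,42,47)),((284,243),(72,-42,47)),((93,155),(122,62,54)),((315,150),(122,-62,54)),((88,60),(180,62,54)),((316,55),(180,-62,54)),((146,527),(-76,36.5,32)),((278,525),(-76,-36.5,32))]
S=[((622,60),(180,62,54)),((518,75),(122,62,54)),((583,270),(122,-62,54)),((697,255),(180,-62,54)),((140,405),(-76,-62,0))]
O=[("top",t(*a),np.array(b)/1e3) for a,b in T]+[("side",s(*a),np.array(b)/1e3) for a,b in S]
W=lambda p,X:R.from_euler("z",p[2]).apply(X)+[p[0],p[1],0]
f=lambda p:np.concatenate([pix(c,W(p,X))-m for c,m,X in O])
r=least_squares(f,[.57,.03,0],loss="soft_l1");p=r.x;print(p,np.degrees(p[2]));print(r.fun.reshape(-1,2).round(1) if 0 else f(p).reshape(-1,2).round(1))
inv=lambda X:R.from_euler("z",-p[2]).apply(X-[p[0],p[1],0])*1e3
for n,c,q,z in[("tail","top",t(210,508),.036),("cardback","top",t(208,425),.036),("cardfront","top",t(207,322),.036),("tailL","side",s(122,192),.036),("tailR","side",s(150,312),.036),("cb","side",s(232,240),.036)]: print(n,inv(at(c,q,z)).round(1))
for x in(-50,-40,-10,20,60): print(x,W(p,[x/1e3,0,0]).round(4))
E
```

```text
[0.57399448 0.03257824 0.00599896] 0.34371512853400804
[[ 0.5  0. ]
 [ 0.7 -0. ]
 [-0.2 -1.7]
 [-0.   1. ]
 [-2.7 -1. ]
 [-2.5  0.2]
 [ 0.7 -0.9]
 [ 0.5  0.3]
 [-0.8  1.6]
 [-0.7 -1.4]
 [ 1.   0.1]
 [ 0.5  2.8]
 [ 2.  -1.9]]
tail [-65.   0.  36.]
cardback [-20.9   0.2  36. ]
cardfront [34.2 -0.3 36. ]
tailL [-62.   35.8  36. ]
tailR [-61.6 -34.4  36. ]
cb [-19.   -0.6  36. ]
-50 [0.524  0.0323 0.    ]
-40 [0.534  0.0323 0.    ]
-10 [0.564  0.0325 0.    ]
20 [0.594  0.0327 0.    ]
60 [0.634  0.0329 0.    ]
```

```bash
python3 -m crank '[{"grip":255,"travel":[0.025,-0.048,0],"dr":[0,0,0.03]},{"grip":255,"travel":[0.025,-0.048,0],"dr":[0,0,0.03]},{"grip":255,"travel":[0.025,-0.048,0],"dr":[0,0,0.03]},{"grip":255,"travel":[0.025,-0.048,0],"dr":[0,0,0.03]},{"grip":255,"travel":[0.025,-0.048,0],"dr":[0,0,0.03]},{"grip":255,"travel":[0.025,-0.048,0],"dr":[0,0,0.03]},{"grip":255,"travel":[0.025,-0.048,0],"dr":[0,0,0.03]},{"grip":255,"travel":[0.025,-0.048,0],"dr":[0,0,0.03]},{"grip":255,"travel":[0.025,-0.048,0],"dr":[0,0,0.03]},{"grip":255,"travel":[0.025,-0.048,0],"dr":[0,0,0.03]}]' 20
python3 -m crank '[{"grip":255,"travel":[0.025,-0.048,0],"dr":[0,0,0.03]},{"grip":255,"travel":[0.025,-0.048,0],"dr":[0,0,0.03]},{"grip":255,"travel":[0.004,-0.001,-0.05],"dr":[0,0,0]},{"grip":255,"travel":[0,0,-0.05],"dr":[0,0,0]},{"grip":255,"travel":[0,0,0],"dr":[0,0,0]},{"grip":255,"travel":[0,0,0],"dr":[0,0,0]}]'
```

```text
t: 1.85
tool_pos: [0.4773, 0.1278, 0.2058]
ee_rot: [0.027, 1.0, 0.0, 0.0]
wrist_force: [0.0, -0.1, -0.5]
gripper_width: 0.0005
gripper_force: 0.0
t: 2.6
tool_pos: [0.5314, 0.0326, 0.1069]
ee_rot: [-0.002, 1.0, 0.0, 0.001]
wrist_force: [-0.3, -0.4, 0.5]
gripper_width: 0.0003
gripper_force: 0.0
```

```bash
python3 -m crank '[{"grip":255,"travel":[0,0,-0.04],"dr":[0,0,0]},{"grip":255,"travel":[0,0,-0.015],"dr":[0,0,0]},{"grip":255,"travel":[0,0,0],"dr":[0,0,0]},{"grip":255,"travel":[0,0,0],"dr":[0,0,0]}]'
python3 - <<'E'
from h import *
b=robot.capture("side")[135:230,240:380]
cv2.imwrite("pics/c3.png",cv2.resize(b[:,:,::-1],None,fx=5.5,fy=5.5,interpolation=cv2.INTER_CUBIC))
E
```

```text
t: 3.1
tool_pos: [0.5315, 0.0324, 0.0519]
ee_rot: [-0.002, 1.0, 0.0, 0.001]
wrist_force: [0.2, 0.9, 0.6]
gripper_width: 0.0005
gripper_force: 0.0
```

View pics/c3.png

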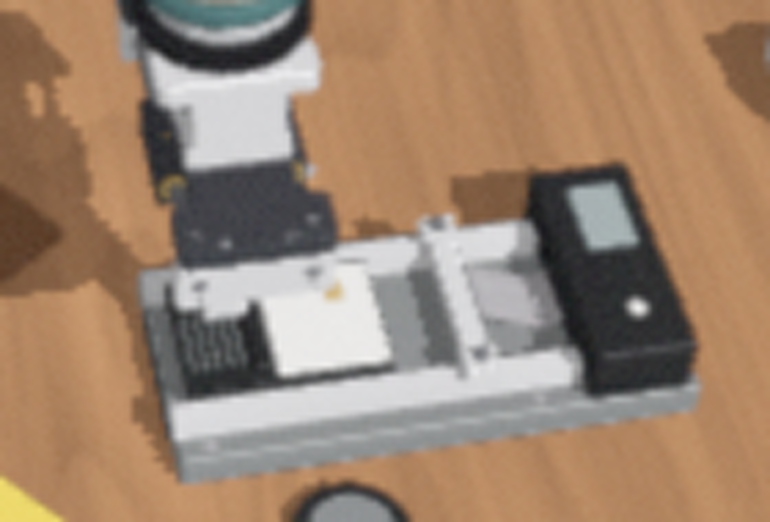

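```bash
python3 - <<'E'
from h import *
p=robot.get_state()["tool_pos"];cr=lambda q:((q-[135,240])*5.5)[::-1].round()
for dx in(-.008,0,.008):
  for z in(0,.02,.06,.1): print(dx,z,cr(pix("side",p+[dx,-.012,z])))
im=robot.capture("top")[175:245,225:325]
cv2.imwrite("pics/c4.png",cv2.resize(im[:,:,::-1],None,fx=6,fy=6,interpolation=cv2.INTER_CUBIC))
E
```

```text
-0.008 0 [205. 333.]
-0.008 0.02 [205. 305.]
-0.008 0.06 [205. 246.]
-0.008 0.1 [205. 185.]
0 0 [222. 330.]
0 0.02 [222. 303.]
0 0.06 [222. 244.]
0 0.1 [223. 183.]
0.008 0 [238. 328.]
0.008 0.02 [239. 300.]
0.008 0.06 [240. 242.]
0.008 0.1 [241. 180.]
```

View pics/c4.png

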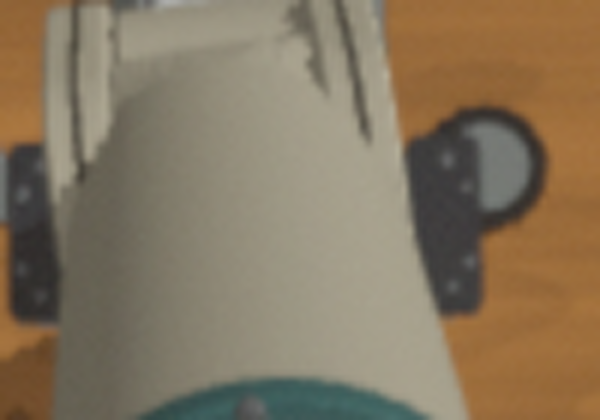

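The side view shows the fingertips just above the ribbed pad, at about (220,320). The top view is blocked by the forearm, and the wide plate is the gripper body, well above everything. Now I press down in steps.

```bash
python3 -m crank '[{"grip":255,"travel":[0,0,-0.010],"dr":[0,0,0]},{"grip":255,"travel":[0,0,-0.006],"dr":[0,0,0]},{"grip":255,"travel":[0,0,-0.004],"dr":[0,0,0]},{"grip":255,"travel":[0,0,0],"dr":[0,0,0]},{"grip":255,"travel":[0,0,0],"dr":[0,0,0]}]'
python3 -m crank '[{"grip":255,"travel":[0,0,-0.003],"dr":[0,0,0]},{"grip":255,"travel":[0,0,-0.002],"dr":[0,0,0]},{"grip":255,"travel":[0,0,0],"dr":[0,0,0]},{"grip":255,"travel":[0,0,0],"dr":[0,0,0]}]'
```

```text
t: 3.82
tool_pos: [0.5304, 0.0323, 0.0308]
ee_rot: [-0.002, 1.0, 0.0, -0.0]
wrist_force: [-1.9, 0.2, 9.4]
gripper_width: 0.0002
gripper_force: 4.7
t: 4.32
tool_pos: [0.5304, 0.0323, 0.0281]
ee_rot: [-0.002, 1.0, 0.0, 0.0]
wrist_force: [-6.6, 0.3, 30.5]
gripper_width: 0.0003
gripper_force: 15.3
```

```bash
python3 -m crank '[{"grip":255,"travel":[0.004,0,0.0002],"dr":[0,0,0]},{"grip":255,"travel":[0.004,0,0],"dr":[0,0,0]},{"grip":255,"travel":[0.004,0,0],"dr":[0,0,0]},{"grip":255,"travel":[0,0,0],"dr":[0,0,0]}]'
python3 -m crank '[{"grip":255,"travel":[0.005,0,0],"dr":[0,0,0]},{"grip":255,"travel":[0.005,0,0],"dr":[0,0,0]},{"grip":255,"travel":[0,0,0],"dr":[0,0,0]}]'
```

```text
t: 4.82
tool_pos: [0.5308, 0.0323, 0.0279]
ee_rot: [-0.002, 1.0, -0.0, -0.011]
wrist_force: [-23.4, 0.4, 50.3]
gripper_width: 0.0007
gripper_force: 25.1
t: 5.2
tool_pos: [0.5311, 0.0323, 0.0278]
ee_rot: [-0.002, 1.0, -0.001, -0.02]
wrist_force: [-38.6, 1.1, 66.1]
gripper_width: 0.0006
gripper_force: 33.5
```

```bash
python3 -m crank '[{"grip":255,"travel":[-0.006,0,0],"dr":[0,0,0]},{"grip":255,"travel":[-0.006,0,0.0003],"dr":[0,0,0]},{"grip":255,"travel":[0,0,0.0003],"dr":[0,0,0]},{"grip":255,"travel":[0,0,0],"dr":[0,0,0]}]'
python3 -m crank '[{"grip":255,"travel":[0,0,0.0005],"dr":[0,0,0]},{"grip":255,"travel":[0,0,0],"dr":[0,0,0]}]'
```

```text
t: 5.7
tool_pos: [0.5308, 0.0323, 0.028]
ee_rot: [-0.002, 1.0, -0.0, -0.009]
wrist_force: [-20.0, 0.8, 40.5]
gripper_width: 0.0005
gripper_force: 20.4
t: 5.95
tool_pos: [0.5308, 0.0323, 0.028]
ee_rot: [-0.002, 1.0, -0.0, -0.009]
wrist_force: [-16.9, -0.4, 37.3]
gripper_width: 0.0003
gripper_force: 18.2
```

```bash
python3 -m crank '[{"grip":255,"travel":[0,0,0.001],"dr":[0,0,0]},{"grip":255,"travel":[0,0,0],"dr":[0,0,0]}]'
python3 -m crank '[{"grip":255,"travel":[0,0,0.0007],"dr":[0,0,0]},{"grip":255,"travel":[0,0,0],"dr":[0,0,0]}]'
```

```text
t: 6.2
tool_pos: [0.5354, 0.0322, 0.0282]
ee_rot: [-0.002, 1.0, -0.0, -0.005]
wrist_force: [-9.1, -0.3, 18.2]
gripper_width: 0.0007
gripper_force: 9.4
t: 6.45
tool_pos: [0.5364, 0.0322, 0.0284]
ee_rot: [-0.002, 1.0, -0.0, -0.004]
wrist_force: [-7.1, 0.5, 11.3]
gripper_width: 0.0007
gripper_force: 5.7
```

```bash
python3 -m crank '[{"grip":255,"travel":[0.002,0,-0.0007],"dr":[0,0,0]},{"grip":255,"travel":[0.002,0,0],"dr":[0,0,0]},{"grip":255,"travel":[0,0,0],"dr":[0,0,0]}]'
python3 -m crank '[{"grip":255,"travel":[0.003,0,0],"dr":[0,0,0]},{"grip":255,"travel":[0.003,0,0],"dr":[0,0,0]},{"grip":255,"travel":[0,0,0],"dr":[0,0,0]}]'
```

```text
t: 6.82
tool_pos: [0.5367, 0.0322, 0.0282]
ee_rot: [-0.002, 1.0, -0.0, -0.007]
wrist_force: [-14.2, 0.4, 24.6]
gripper_width: 0.0002
gripper_force: 12.1
t: 7.2
tool_pos: [0.5439, 0.0321, 0.0282]
ee_rot: [-0.002, 1.0, -0.0, -0.006]
wrist_force: [-12.3, 0.0, 22.6]
gripper_width: 0.0008
gripper_force: 11.0
```

```bash
python3 -m crank '[{"grip":255,"travel":[0.003,0,0],"dr":[0,0,0]},{"grip":255,"travel":[0.003,0,0],"dr":[0,0,0]},{"grip":255,"travel":[0.003,0,0],"dr":[0,0,0]},{"grip":255,"travel":[0.003,0,0],"dr":[0,0,0]}]'
python3 - <<'E'
from h import *
b=robot.capture("side")[135:230,240:380]
cv2.imwrite("pics/c5.png",cv2.resize(b[:,:,::-1],None,fx=5.5,fy=5.5,interpolation=cv2.INTER_CUBIC))
E
```

```text
t: 7.7
tool_pos: [0.5554, 0.032, 0.0282]
ee_rot: [-0.002, 1.0, -0.0, -0.007]
wrist_force: [-12.8, 0.8, 22.5]
gripper_width: 0.0002
gripper_force: 11.2
```

View pics/c5.png

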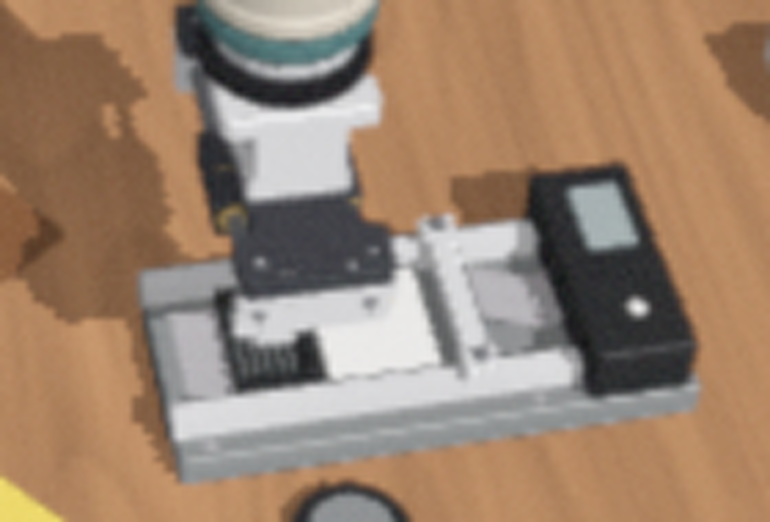

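The carrier has sunk and moved about 24 mm with the fingertips. The card's front edge is now at (440,360), close to the bridge. I keep pushing.

```bash
python3 -m crank '[{"grip":255,"travel":[0.003,0,0],"dr":[0,0,0]},{"grip":255,"travel":[0.003,0,0],"dr":[0,0,0]},{"grip":255,"travel":[0.003,0,0],"dr":[0,0,0]},{"grip":255,"travel":[0.003,0,0],"dr":[0,0,0]},{"grip":255,"travel":[0.003,0,0],"dr":[0,0,0]}]'
python3 -m crank '[{"grip":255,"travel":[0.003,0,0],"dr":[0,0,0]},{"grip":255,"travel":[0.003,0,0],"dr":[0,0,0]},{"grip":255,"travel":[0.003,0,0],"dr":[0,0,0]},{"grip":255,"travel":[0.003,0,0],"dr":[0,0,0]}]'
```

```text
t: 8.38
tool_pos: [0.571, 0.0321, 0.0282]
ee_rot: [-0.002, 1.0, -0.0, -0.006]
wrist_force: [-11.2, 0.0, 20.6]
gripper_width: 0.0005
gripper_force: 10.5
t: 8.88
tool_pos: [0.5835, 0.0321, 0.0282]
ee_rot: [-0.002, 1.0, -0.0, -0.006]
wrist_force: [-12.4, 0.2, 19.4]
gripper_width: 0.0007
gripper_force: 10.0
```

```bash
python3 -m crank '[{"grip":255,"travel":[0.003,0,0],"dr":[0,0,0]},{"grip":255,"travel":[0.003,0,0],"dr":[0,0,0]},{"grip":255,"travel":[0.003,0,0],"dr":[0,0,0]},{"grip":255,"travel":[0.003,0,0],"dr":[0,0,0]}]'
python3 -m crank '[{"grip":255,"travel":[0.003,0,0],"dr":[0,0,0]},{"grip":255,"travel":[0.003,0,0],"dr":[0,0,0]},{"grip":255,"travel":[0.003,0,0],"dr":[0,0,0]}]'
python3 - <<'E'
from h import *
b=robot.capture("side")[135:230,240:380]
cv2.imwrite("pics/c6.png",cv2.resize(b[:,:,::-1],None,fx=5.5,fy=5.5,interpolation=cv2.INTER_CUBIC))
E
```

```text
t: 9.38
tool_pos: [0.596, 0.0321, 0.0282]
ee_rot: [-0.002, 1.0, -0.0, -0.005]
wrist_force: [-11.1, 0.3, 19.8]
gripper_width: 0.0004
gripper_force: 9.5
t: 9.75
tool_pos: [0.6024, 0.0321, 0.0282]
ee_rot: [-0.002, 1.0, -0.0, -0.008]
wrist_force: [-17.6, 0.2, 26.5]
gripper_width: 0.0004
gripper_force: 13.4
```

View pics/c6.png

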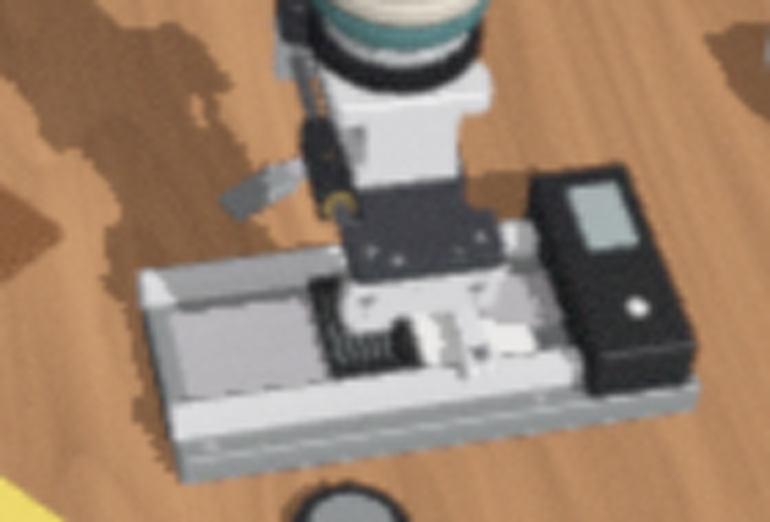

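```bash
python3 -m crank '[{"grip":255,"travel":[0.003,0,0],"dr":[0,0,0]},{"grip":255,"travel":[0.003,0,0],"dr":[0,0,0]},{"grip":255,"travel":[0,0,0],"dr":[0,0,0]}]'
python3 -m crank '[{"grip":255,"travel":[0.003,0,0],"dr":[0,0,0]},{"grip":255,"travel":[0.003,0,0],"dr":[0,0,0]},{"grip":255,"travel":[0,0,0],"dr":[0,0,0]}]'
```

```text
t: 10.18
tool_pos: [0.6051, 0.0321, 0.0281]
ee_rot: [-0.002, 1.0, -0.001, -0.011]
wrist_force: [-21.7, -0.0, 29.2]
gripper_width: 0.0005
gripper_force: 14.8
t: 10.55
tool_pos: [0.6121, 0.032, 0.0282]
ee_rot: [-0.002, 1.0, -0.001, -0.01]
wrist_force: [-19.2, 0.1, 26.0]
gripper_width: 0.0003
gripper_force: 13.5
```

```bash
python3 -m crank '[{"grip":255,"travel":[0.003,0,0],"dr":[0,0,0]},{"grip":255,"travel":[0.002,0,0],"dr":[0,0,0]},{"grip":255,"travel":[0,0,0],"dr":[0,0,0]}]'
python3 -m crank '[{"grip":255,"travel":[0.003,0,0],"dr":[0,0,0]},{"grip":255,"travel":[0.002,0,0],"dr":[0,0,0]},{"grip":255,"travel":[0,0,0],"dr":[0,0,0]}]'
python3 - <<'E'
from h import *
b=robot.capture("side")[135:230,240:380]
cv2.imwrite("pics/c7.png",cv2.resize(b[:,:,::-1],None,fx=5.5,fy=5.5,interpolation=cv2.INTER_CUBIC))
E
```

```text
t: 10.92
tool_pos: [0.618, 0.032, 0.0282]
ee_rot: [-0.002, 1.0, -0.0, -0.009]
wrist_force: [-17.3, 0.1, 26.3]
gripper_width: 0.0005
gripper_force: 12.9
t: 11.3
tool_pos: [0.623, 0.0319, 0.0282]
ee_rot: [-0.002, 1.0, -0.001, -0.009]
wrist_force: [-17.4, -0.3, 25.5]
gripper_width: 0.0007
gripper_force: 17.1
```

View pics/c7.png

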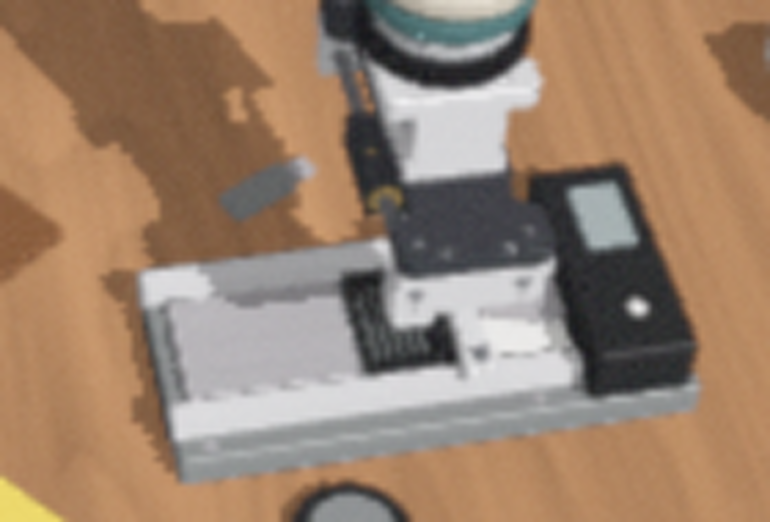

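```bash
python3 -m crank '[{"grip":255,"travel":[0.002,0,0],"dr":[0,0,0]},{"grip":255,"travel":[0.002,0,0],"dr":[0,0,0]},{"grip":255,"travel":[0,0,0],"dr":[0,0,0]}]'
python3 - <<'E'
from h import *
p=np.array([.574,.0326,0])
for x in(10,14,18,22): print(x,((pix("side",p+[x/1e3,-.035,.028])-[135,240])*5.5)[::-1].round(), ((pix("side",p+[x/1e3,.035,.028])-[135,240])*5.5)[::-1].round())
E
```

```text
t: 11.72
tool_pos: [0.6231, 0.0319, 0.0282]
ee_rot: [-0.002, 1.0, -0.001, -0.013]
wrist_force: [-25.4, -0.5, 32.8]
gripper_width: 0.0005
gripper_force: 20.4
10 [338. 385.] [309. 277.]
14 [347. 384.] [317. 276.]
18 [355. 383.] [325. 275.]
22 [363. 381.] [333. 274.]
```

The tail is at the home position (expected at (363,381), seen at about (368,375)), and the tips stopped while the force rose. One firmer nudge, then I release and rise while still easing forward.

```bash
python3 -m crank '[{"grip":255,"travel":[0.003,0,0.0005],"dr":[0,0,0]},{"grip":255,"travel":[0,0,0.0005],"dr":[0,0,0]},{"grip":255,"travel":[0,0,0],"dr":[0,0,0]}]'
python3 -m crank '[{"grip":255,"travel":[-0.003,0,0.0005],"dr":[0,0,0]},{"grip":255,"travel":[-0.003,0,0.0007],"dr":[0,0,0]},{"grip":255,"travel":[-0.003,0,0.001],"dr":[0,0,0]},{"grip":255,"travel":[0,0,0],"dr":[0,0,0]}]'
```

```text
t: 12.1
tool_pos: [0.6231, 0.0319, 0.0282]
ee_rot: [-0.002, 1.0, -0.001, -0.016]
wrist_force: [-27.9, -0.0, 30.8]
gripper_width: 0.0005
gripper_force: 20.6
t: 12.6
tool_pos: [0.623, 0.0319, 0.0285]
ee_rot: [-0.002, 1.0, -0.0, -0.007]
wrist_force: [-8.0, 0.0, 0.3]
gripper_width: 0.0002
gripper_force: 5.0
```

```bash
python3 -m crank '[{"grip":255,"travel":[-0.003,0,0.001],"dr":[0,0,0]},{"grip":255,"travel":[-0.003,0,0.003],"dr":[0,0,0]},{"grip":255,"travel":[-0.003,0,0.01],"dr":[0,0,0]},{"grip":255,"travel":[-0.02,0,0.04],"dr":[0,0,0]},{"grip":255,"travel":[-0.03,0,0.05],"dr":[0,0,0]},{"grip":255,"travel":[-0.03,0.03,0.04],"dr":[0,0,0]},{"grip":255,"travel":[-0.01,0.06,0],"dr":[0,0,0]},{"grip":255,"travel":[-0.01,0.06,0],"dr":[0,0,0]},{"grip":255,"travel":[-0.01,0.06,0],"dr":[0,0,0]},{"grip":255,"travel":[0,0,0],"dr":[0,0,0]}]'
python3 - <<'E'
from h import *
b=robot.capture("side")[150:230,240:380]
t=robot.capture("top")[125:245,225:325]
a=cv2.resize(b[:,:,::-1],None,fx=3.4,fy=3.4,interpolation=cv2.INTER_CUBIC);c=cv2.resize(t[:,:,::-1],None,fx=3.2,fy=3.2,interpolation=cv2.INTER_CUBIC)
o=np.zeros((max(len(a),len(c)),a.shape[1]+c.shape[1],3),np.uint8);o[:len(a),:a.shape[1]]=a;o[:len(c),a.shape[1]:]=c;cv2.imwrite("pics/c8.png",o);print(o.shape)
E
```

```text
t: 13.85
tool_pos: [0.5106, 0.25, 0.1764]
ee_rot: [-0.007, 1.0, 0.003, 0.001]
wrist_force: [0.5, -0.6, -0.7]
gripper_width: 0.0004
gripper_force: 0.0
(384, 796, 3)
```

View pics/c8.png

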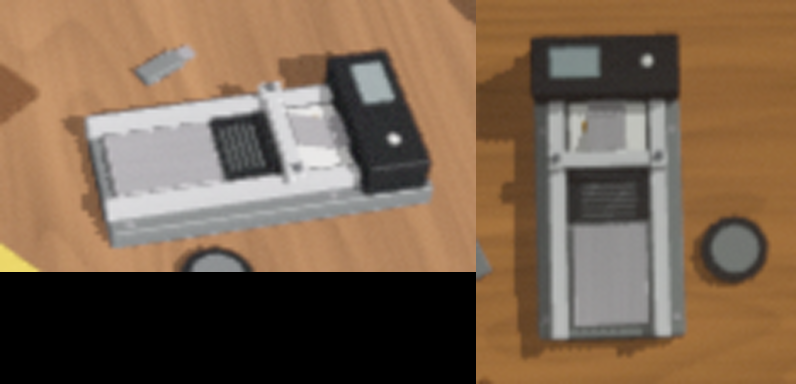

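```bash
python3 - <<'E'
from h import *
for n,r in(("tail",221),("plate rear",326)):
  for z in(.02,.028): print(n,z,((at("top",(125+r/3.2,225+132/3.2),z)-[.574,.0326,0])*1e3).round(1))
E
```

```text
tail 0.02 [22.9 -0.4 20. ]
tail 0.028 [21.7 -0.5 28. ]
plate rear 0.02 [-65.9   0.8  20. ]
plate rear 0.028 [-66.3   0.7  28. ]
```

```bash
python3 -c "
from plant import robot
print(robot.hand_in())"
```

```text
the job is handed in; nothing more can be done
None
```

The black carrier was pressed down and slid fully home against the end stop: its tail measures about dock x=22 mm, and the lift plate looks sprung up behind it. The hand is clear, no bystander was touched, and the job was handed in at about 14 s.

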